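File the last block: into the tray, then unbolt the archive cage and hold its gate ajar

ROBOT

A 7-joint arm with a two-finger parallel gripper is mounted at the origin on the work surface. World frame = base frame: x ahead of the robot, y to its left, z up, the work surface at z = 0. Lengths are in m, angles in rad, forces in N, time in s.
With the tool pointing down it reaches from about 0.35 to 0.9 m from the base axis. Payload 8.1 kg.
Tool frame: the origin (TCP) lies between the finger pads; the fingertips stand 11 mm ahead of it and the grasp point (between the pads) lies 8 mm behind it; z points along the fingers, y is the line along which they close (so a half turn about z gives the same grasp; the last joint's range is limited). The gripper opens to 92 mm and grips with 3 to 60 N. Pads are 19 mm wide; open, the fingers measure 130 mm over their backs; the gripper's body (75 mm by 190 mm) begins 47 mm behind the grasp point.
Start: joints at [1.135, 0.434, 0.025, 1.573, -0.012, 1.134, -0.075], TCP at [0.204, -0.591, 0.238] pointing down, gripper open.
Joint ranges: [-2.62, 2.62], [-0.44, 2.09], [-1.27, 1.32], [0.08, 2.57], [-1.32, 4.46], [0.12, 2], [-2.74, 2.74]. Speed limits (rad/s): [2.22, 2.22, 3.01, 3.01, 3.14, 3.14, 3.14].

INTERFACE

Orientations are given as a rotation vector (axis times angle).
In Python, from cell import observe, get_image, camera_params, sign_off gives the robot as it stands.
- The arm moves only by the shell command python3 -m pendant 'ROWS' [FORCE]. ROWS is JSON, one flat list of numbers, 7 for each row, row after row: the shift along the tool's x, y, z in m, then the turn, a rotation vector about the tool's x, y, z in rad, then the finger opening in m, from 0 to 0.0918. In form: [dx, dy, dz, rx, ry, rz, jaw, dx, dy, dz, rx, ry, rz, jaw, ...]. A call has 1 to 10 rows; each row shifts and turns the commanded pose from where the row before left it, along the tool's axes as they then stand; what a row does not reach is not made up. A row lasts 1/8 s, in which the tool goes at most 62.5 mm and 10.7 degrees, less where a joint would pass 70% of its speed; a pose out of reach is approached as far as the arm can. A call is refused whole if a number of a shift passes 0.0625 or a number of a turn 0.188, either way. A call with a gripper value outside its range is refused whole. The fingers move at their own pace and stop on an object; FORCE is the grip in N (left out, the last holds). Time passes only in rows, so rows that do not move let the fingers close. It gives the time, the measured TCP pose, the force, the opening and the grip force at its end, in the units of the state.
- observe(): the state, without advancing time (a new reading comes with each control period).
- get_image(name): name is "scene" or "top" or "wrist"; returns the picture (384x512x3 uint8, red, green, blue); there is no depth.
- camera_params(name): a dict with "intrinsics" (3x3 intrinsics, pixels), "eye" and "rotation" of the camera in the world; the wrist camera has in their place "T_tool_cam" (4x4, takes a point from camera to tool coordinates, whose origin is the TCP and whose axes are the flange's). Camera axes: x right, y down, z forward; pixel columns grow to the right and rows downward; lengths in m; the calibration is good to about 2 mm. A picture is of the moment at which its call begins: read the wrist's pose just before it. camera_params takes no time and is no camera call.
- sign_off(): hands the job in; it is judged then, once.
The state is a dict: "clock": time; "joints": joint angles; "dq": joint speeds; "joint_efforts": joint torques, N m; "position": TCP position; "ee_rot": TCP orientation; "force": force on the tool from outside, world axes, zero at the start; "ft_torque": the same for the moment, N m; "width": opening from 0.0 (shut) to 1.0 (fully open); "gripper_force": force on a finger pad.
Only numpy, scipy, OpenCV 4.12 (cv2) and the standard library are available. Lean on these libraries where they do the work, as an engineer would, in place of code of your own. Each camera call takes 0.05 s, during which the arm holds its last target. There are 200 camera calls.

TASK

The last paraffin block has set: lift it out of its mould and lay it, wax side down, in the free place of the block tray. Then open the archive cage so that the tray can be put away: the worn bolt has sagged behind the bent-up lip of its keeper, so lift it over the lip as you draw it, without wrenching the keeper, then pull the self-closing gate open until its free edge stands about 10 cm out. Finish while holding the gate steady there with the bolt drawn, not letting go, and leave the reagent bottle, the stain jar and the slide box alone.

Things in the scene. Friction and masses are not known exactly. Their poses are not given: they have to be found in the camera images.
- block_centre (a point): Centre (half-way up) of the loose block, 20 g, z up. 40 mm along its x, 28 mm along its y, 15.5 mm tall: the upper 8 mm is the yellow cassette (40 x 28), the lower 7.5 mm cream wax (34 x 22), which sits in the mould cavity. In the mould the cassette's underside is 1.5 mm above the rim, so its long sides (28 mm apart) can be gripped above the rim.
- mould_cavity (a point): Centre of the cavity floor of the fixed mould that holds the block, one of three aluminium moulds in a row (70 mm apart, roughly along x) on the white cold plate, whose top is 50 mm above the bench; the others are empty. Mould 44 x 32 mm outside, cavity 37 x 25 mm, 6 mm deep, x along its long side like the block's. Rim 6 mm above this point.
- tray_place (a point): Middle of the free place on the floor of the steel block tray, 3 mm above the bench; x along the tray. The channel is 36 mm wide inside, walls 10 mm above the bench; the free place is 65 mm long, between the last lying block and the +x end wall. The block lies here with its long side along x (either way round), its centre 8 mm above this point, its cassette's lower edge just above the walls.
- tray: The loose block tray (600 g), an open steel channel 200 mm long (its x), 42 mm wide, 10 mm high; origin at the centre of its underside, x towards the free place (centred 64.5 mm from the origin). The three blocks lying in it, in white and blue cassettes, reach 18.5 mm above the bench.
- gate_hinge (a point): Point on the gate's vertical hinge axis at the bolt's height, at the cage's right-hand (-y) end. The gate turns about the vertical through this point. Turns with the gate: its y points from the hinge to the gate's free edge, its -x out of the gate's front face.
- gate_edge (a point): Point on the gate's free edge, 296 mm from the hinge axis, at the bolt's height. Moves with the gate.
- gate: White framed wire-mesh gate in the front of the fixed grey wire-mesh archive cage (250 mm high, 420 mm wide, its front towards the robot), 293 mm wide, 192 mm high, 15 mm thick, top 232 mm above the bench, lower edge 40 mm; carries the bolt. Origin on the hinge axis at the foot of the gate; same axes as gate_hinge.
- gate_swing (a joint): Gate angle in rad: 0 shut, grows as the free edge swings out towards the robot (turning anticlockwise seen from above), up to 1.5. A spring hinge pulls it shut with about 0.3 N m at 0 and 0.5 N m at 0.35 rad. The free edge stands 296 mm x sin(angle) out of the cage front, 10 cm at 0.34 rad.
- bolt_knob (a point): Centre of the bolt's black pull knob, a cylinder 18 mm across and 28 mm long standing out level from the gate's front (axis along the gate's x), centre 47 mm out of the front face, 203 mm above the bench when sagged, 231 mm from the hinge along the gate's y when fully shot. To be pinched from above, across the gate's y. The gate's top is 29 mm above it. Axes as the gate's.
- bolt_draw (a joint): How far the bolt (level steel rod, 16 mm across, 250 g) is drawn along the gate towards the hinge (gate's -y), in m: 0 shot, 0.045 fully drawn; the nose is clear of the keeper beyond 0.032. Sliding friction about 1.2 N. If it is not lifted, the nose catches on the keeper's lip at about 0.0045.
- bolt_lift (a joint): How far the whole bolt is lifted in its worn, tall staples, in m: 0 sagged (it falls back there by its own weight), 0.016 highest. The nose passes over the lip when lifted by more than 0.005; about 0.010 is comfortable. Over the rest of the draw it may ride on the lip or sink back.
- keeper: Brass open-topped saddle keeper fixed on the cage's post beside the gate's free edge. Its mouth lip, 5 mm thick, is bent up and stands in the 6 mm neck behind the bolt's 16 mm nose. Its front wall keeps the gate shut while the nose is inside. Origin at the middle of the lip, on the axis of the sagged bolt. More than 40 N of the bolt against it bends it further.
- reagent_bottle: Loose amber reagent bottle, 68 mm across, 150 mm tall; origin at the centre of its underside. To be left alone.
- stain_jar: Loose glass stain jar with a blue lid, 54 mm across, 70 mm tall; origin at the centre of its underside. To be left alone.
- slide_box: Loose orange slide box, 90 x 35 x 30 mm; origin at the centre of its underside. To be left alone.
- block: The same block as block_centre; origin at the centre of its wax underside, same axes.
- bolt: The bolt itself (rod, neck, nose and knob): origin on the rod's axis abreast of the knob, axes as the gate's; the knob's centre lies 32 mm from it along -x.
Not all that is in view belongs to the job. There is more than one size of the tray; the one meant has the size given above.

How it is judged:
By the outcome, as a careful person would: the job done as asked, in the order asked, and still so for the second after the job is handed in, while the arm keeps its last pose, push and grip.
It also fails if it takes over 48 s, if anything falls off the work surface, if the arm or the gripper's body presses on something with over 40 N, if the wrist force passes 120 N, or if a joint passes its speed limit or range.

## Working session

There is one attempt and no reset: what is moved stays moved. The work goes in short steps, Python scripts to look and compute and a shell command to move; the robot and the scene stay as the last step left them, time stands still between calls to the robot, and variables do not carry over. Pictures are saved under pics/ and viewed, at most 13 in all, crops included, and the job is handed in when it is done.

```bash
ls; mkdir -p pics; python3 - <<'E'
from cell import *
import cv2,numpy as np
np.set_printoptions(precision=4,suppress=True)
print(observe())
for n in("scene","top","wrist"):
    im=get_image(n); cv2.imwrite(f"pics/{n}0.png",im[:,:,::-1]); print(n,camera_params(n))
E
```

```text
pics
{'clock': 0.0, 'joints': array([ 1.1354,  0.4352,  0.025 ,  1.5741, -0.0116,  1.134 , -0.0751]), 'dq': array([ 0.0003, -0.0002,  0.0013, -0.0005,  0.0013, -0.0004, -0.0003]), 'joint_efforts': array([ -0.0008, -66.7849,   0.9843, -31.4468,  -0.0608,   0.0428,
         0.0002]), 'position': array([ 0.204 , -0.5903,  0.237 ]), 'ee_rot': array([-3.0968, -0.52  ,  0.0007]), 'force': array([ 0.0793, -1.227 ,  0.4971]), 'ft_torque': array([ 0.0133,  0.0115, -0.0123]), 'gripper_force': 0.0, 'width': 0.9981962846938359}
scene {'intrinsics': array([[408.8052,   0.    , 247.1242],
       [  0.    , 408.8052, 191.2767],
       [  0.    ,   0.    ,   1.    ]]), 'eye': array([0.8508, 0.4949, 0.9679]), 'rotation': array([-0.8266, -2.6939,  0.8772])}
top {'intrinsics': array([[436.4018,   0.    , 251.0712],
       [  0.    , 436.4018, 194.9616],
       [  0.    ,   0.    ,   1.    ]]), 'eye': array([ 0.3312, -0.0221,  1.3517]), 'rotation': array([-2.1555,  2.1402, -0.1323])}
wrist {'intrinsics': array([[283.3562,   0.    , 255.2895],
       [  0.    , 283.3562, 193.6624],
       [  0.    ,   0.    ,   1.    ]]), 'T_tool_cam': array([[-0.0007, -0.9589, -0.2839,  0.0764],
       [ 1.    , -0.0008,  0.0001, -0.0009],
       [-0.0003, -0.2839,  0.9589, -0.1462],
       [ 0.    ,  0.    ,  0.    ,  1.    ]])}
```

View pics/top0.png

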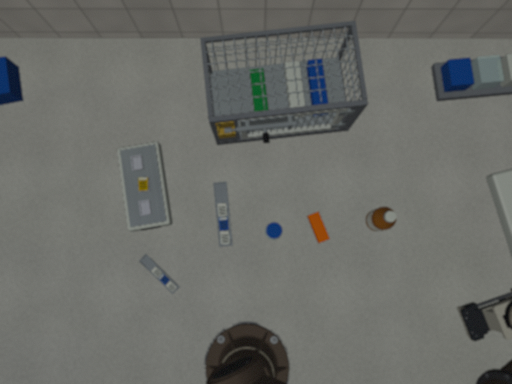

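View pics/scene0.png

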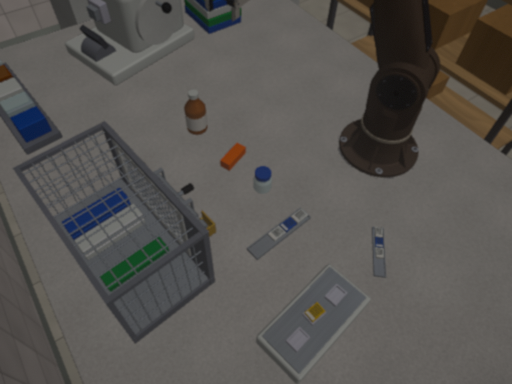

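The candidates for each item, by top-view pixel:
- **Block:** the yellow block is at (143,184) in the middle mould. The moulds at (137,162) and (145,207) are empty.
- **Trays:** the long tray is at (222,213), about 65 px or 200 mm. The short one at (160,273), about 45 px, is a decoy.
- **Knob:** (266,138).
- **Keeper:** brass, at (226,129).
- **Leave alone:** jar (274,230), box (318,227) and bottle (382,218).

Next I'll measure these and check the choice in one close crop.

```bash
cat > h.py <<'E'
from cell import *
import cv2,numpy as np
from scipy.spatial.transform import Rotation as R
np.set_printoptions(precision=4,suppress=True)
def cam(n,o=None):
    p=camera_params(n);K=p["intrinsics"]
    if n!="wrist": return K,R.from_rotvec(p["rotation"]).as_matrix(),np.array(p["eye"])
    o=o or observe();T=np.eye(4);T[:3,:3]=R.from_rotvec(o["ee_rot"]).as_matrix();T[:3,3]=o["position"]
    T=T@p["T_tool_cam"];return K,T[:3,:3],T[:3,3]
def ray(c,px):
    K,Rm,e=c;px=np.atleast_2d(px).astype(float)
    d=(Rm@np.linalg.inv(K)@np.c_[px,np.ones(len(px))].T).T
    return e,d/np.linalg.norm(d,axis=1)[:,None]
def plane(c,px,z):
    e,d=ray(c,px);return e+d*((z-e[2])/d[:,2])[:,None]
def proj(c,P):
    K,Rm,e=c;q=(np.atleast_2d(P)-e)@Rm@K.T;return q[:,:2]/q[:,2:]
def tri(c1,p1,c2,p2):
    A=np.zeros((3,3));b=np.zeros(3);m=[]
    for c,p in((c1,p1),(c2,p2)):
        e,d=ray(c,p);M=np.eye(3)-np.outer(d[0],d[0]);A+=M;b+=M@e;m.append((M,e))
    x=np.linalg.solve(A,b);return x,[np.linalg.norm(M@(x-e)) for M,e in m]
def blobs(im,lo,hi,amin=8):
    m=cv2.inRange(cv2.cvtColor(im,cv2.COLOR_RGB2HSV),np.array(lo),np.array(hi))
    cs,_=cv2.findContours(m,cv2.RETR_EXTERNAL,cv2.CHAIN_APPROX_NONE)
    return [c for c in cs if cv2.contourArea(c)>=amin]
def cen(c):
    m=cv2.moments(c);return np.array([m["m10"],m["m01"]])/m["m00"]
E
python3 - <<'E'
from h import *
S,T=cam("scene"),cam("top")
s=cv2.imread("pics/scene0.png")[:,:,::-1].copy();t=cv2.imread("pics/top0.png")[:,:,::-1].copy()
for nm,lo,hi in(("yellow",(15,120,80),(32,255,255)),("blue",(105,120,50),(130,255,255)),("black",(0,0,0),(180,255,35))):
  for n,im in(("top",t),("scene",s)):
    for c in blobs(im,lo,hi):
        r=cv2.minAreaRect(c)
        if cv2.contourArea(c)<400: print(nm,n,cen(c),cv2.contourArea(c),np.round(r[1],1),round(r[2],1))
a=cv2.resize(t[110:300,110:290],None,fx=3,fy=3,interpolation=cv2.INTER_CUBIC)
cv2.imwrite("pics/crop0.png",a[:,:,::-1])
E
```

```text
yellow top [379.5497 221.274 ] 104.0 [16.9  9.4] 56.3
yellow top [143.0758 184.803 ] 66.0 [9. 8.] 90.0
yellow top [221.9657 131.1651] 53.5 [ 9. 18.] 90.0
yellow top [225.0909 122.3485] 11.0 [ 2.3 12.1] 83.7
yellow scene [316.0086 309.9791] 135.5 [12.4 12.7] 49.4
yellow scene [210.9497 227.2799] 53.0 [23.7  7.9] 72.6
yellow scene [504.4389 134.8597] 120.0 [12.4 15.6] 39.8
yellow scene [440.3125  77.5486] 72.0 [10.1 14.7] 31.0
yellow scene [369.759  42.441] 65.0 [17.9 11.3] 80.5
yellow scene [451.9579   4.5503] 348.0 [13. 49.] 90.0
yellow scene [359.8347   6.7778] 120.0 [27.2  6.7] 33.7
blue top [164.5714 279.5536] 28.0 [5.7 5.7] 45.0
blue top [273.6381 230.1441] 151.5 [14.1 13.4] 45.0
blue top [223.3684 224.883 ] 57.0 [8. 8.] 90.0
blue top [317.7415  91.1549] 283.0 [26.2 15.9] 82.4
blue top [310.95   61.925] 20.0 [4. 6.] 90.0
blue top [315.3626  69.8059] 136.5 [16.4 15.6] 81.9
blue scene [378.9733 240.1733] 25.0 [5. 6.] 90.0
blue scene [ 76.0132 234.3289] 38.0 [4.9 9.8] 63.4
blue scene [ 89.1803 226.1721] 61.0 [ 5.  15.4] 59.0
blue scene [ 70.4244 226.4369] 80.5 [ 9.7 10. ] 56.3
blue 
[... 755 characters left out ...]
354] 390.5 [22. 33.] 90.0
black top [507.4035 314.7544] 47.5 [ 6.5 24.1] 2.7
black top [265.6013 137.3791] 25.5 [7. 5.] 90.0
black scene [187.2428 188.3621] 40.5 [5.3 9.7] 56.3
black scene [401.0333 157.4   ] 40.0 [ 4. 17.] 0.0
black scene [507.2609 147.372 ] 34.5 [ 4.  12.2] 39.8
black scene [499.8624 121.7278] 218.0 [ 7.2 46.3] 35.9
black scene [433.5132  65.3862] 31.5 [29.   6.7] 87.9
black scene [97.0228 39.9373] 58.5 [28.  5.] 31.6
black scene [166.0789   7.4035] 57.0 [9.2 7.8] 45.0
black scene [426.2893  24.5402] 325.5 [52.3  7.9] 85.2
black scene [330.8272  11.8436] 40.5 [ 2.8 25.6] 9.5
black scene [230.2821   2.1795] 26.0 [6. 7.] 90.0
black scene [210.4917   4.2917] 20.0 [9. 3.] 90.0
```

View pics/crop0.png

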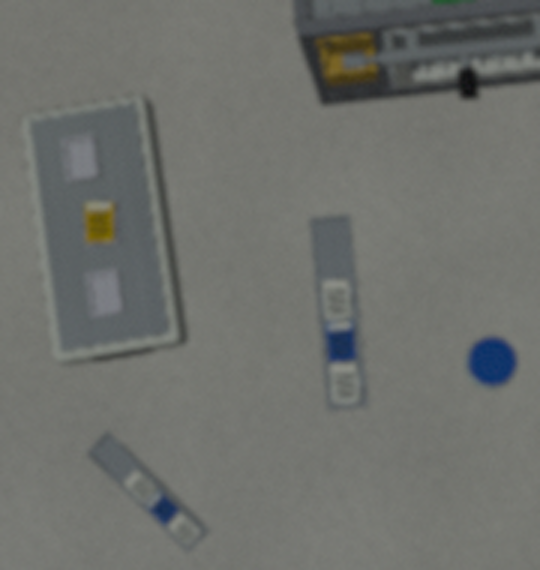

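The crop shows the yellow block in the middle mould at crop (100,222). The long tray lies at crop (340,310), with its free end at the top (+x), crop (331,247). The knob is at crop (468,82) and the brass keeper at crop (348,55).

```bash
python3 - <<'E'
from h import *
S,T=cam("scene"),cam("top")
print("block tri",tri(T,(143,183.5),S,(316.5,309.5)))
print("block",plane(T,[(143.0,183.5)],.068))
f=lambda p:(np.array(p)/3+[110,110])
print("moulds",plane(T,[f((79,157)),f((103,293))],.055))
print("tray corners far/near",plane(T,[f((312,218)),f((350,216)),f((331,407)),f((366,405))],.01))
print("tray blue",plane(T,[(223.37,224.88)],.0185),plane(S,[(289.44,222.9)],.0185))
print("knob",tri(T,(265.6,137.4),S,(187.2,188.4)))
print("cage front top edge", plane(T,[(218,140),(365,104)],.25))
o=observe();Rm=R.from_rotvec(o["ee_rot"]).as_matrix();print(Rm)
E
```

```text
block tri (array([0.5335, 0.3144, 0.0733]), [np.float64(0.0018055157375822255), np.float64(0.001805515737582227)])
block [[0.5355 0.3144 0.068 ]]
moulds [[0.6025 0.3407 0.055 ]
 [0.4643 0.3108 0.055 ]]
tray corners far/near [[0.5487 0.1079 0.01  ]
 [0.5511 0.0684 0.01  ]
 [0.3538 0.0848 0.01  ]
 [0.3561 0.0491 0.01  ]]
tray blue [[0.4169 0.0759 0.0185]] [[0.4178 0.0773 0.0185]]
knob (array([ 0.642 , -0.0481,  0.2045]), [np.float64(0.0002111936488119167), np.float64(0.00021119364881202002)])
cage front top edge [[ 0.6219  0.0764  0.25  ]
 [ 0.7205 -0.3064  0.25  ]]
[[ 0.9452  0.3266 -0.0005]
 [ 0.3266 -0.9452  0.0011]
 [-0.0001 -0.0012 -1.    ]]
```

```bash
python3 -m pendant '[0.038,-0.0466,0.0025,0,0,0,0.06, 0.038,-0.0466,0.0025,0,0,0,0.06, 0.038,-0.0466,0.0025,0,0,0,0.06, 0.038,-0.0466,0.0025,0,0,0,0.06, 0.038,-0.0466,0.0025,0,0,0,0.06, 0.038,-0.0466,0.0025,0,0,0,0.06, 0.038,-0.0466,0.0025,0,0,0,0.06, 0.038,-0.0466,0.0025,0,0,0,0.06, 0.038,-0.0466,0.0025,0,0,0,0.06, 0.038,-0.0466,0.0025,0,0,0,0.06]'; python3 -m pendant '[0.038,-0.0466,0.0025,0,0,0,0.06, 0.038,-0.0466,0.0025,0,0,0,0.06, 0.038,-0.0466,0.0025,0,0,0,0.06, 0.038,-0.0466,0.0025,0,0,0,0.06, 0.038,-0.0466,0.0025,0,0,0,0.06, 0.038,-0.0466,0.0025,0,0,0,0.06, 0,0,0,0,0,0.1,0.06, 0,0,0,0,0,0.09,0.06, 0,0,0,0,0,0,0.06]'
python3 - <<'E'
from h import *
o=observe();print(o["position"],R.from_rotvec(o["ee_rot"]).as_matrix());c=cam("wrist",o)
im=get_image("wrist");cv2.imwrite("pics/w1.png",im[:,:,::-1])
for b in blobs(im,(15,120,80),(32,255,255),100):
    r=cv2.minAreaRect(b);print(cen(b),r,cv2.contourArea(b))
E
```

```text
clock: 1.4
position: [0.4115, -0.0245, 0.2128]
ee_rot: [3.098, 0.519, 0.001]
force: [1.5, -0.6, -0.5]
width: 0.652
gripper_force: 0.0
clock: 2.52
position: [0.5351, 0.3126, 0.1973]
ee_rot: [3.133, 0.225, -0.001]
force: [1.5, -0.1, -0.1]
width: 0.654
gripper_force: 0.0
[0.5351 0.3126 0.1973] [[ 0.9897  0.143  -0.0005]
 [ 0.143  -0.9897 -0.0006]
 [-0.0006  0.0005 -1.    ]]
[352.8448 316.1544] ((330.0, 315.0), (10.0, 292.0), 90.0) 1975.5
[360.1499 275.2803] ((358.5538635253906, 274.53076171875), (49.434295654296875, 17.06291961669922), 86.05481719970703) 418.0
[149.7164 270.3183] ((151.38824462890625, 274.54705810546875), (15.582911491394043, 49.60660171508789), 6.911227226257324) 278.0
[252.6932 187.0332] ((252.61727905273438, 187.2411651611328), (27.339309692382812, 38.181907653808594), 3.814074993133545) 967.5
```

View pics/w1.png

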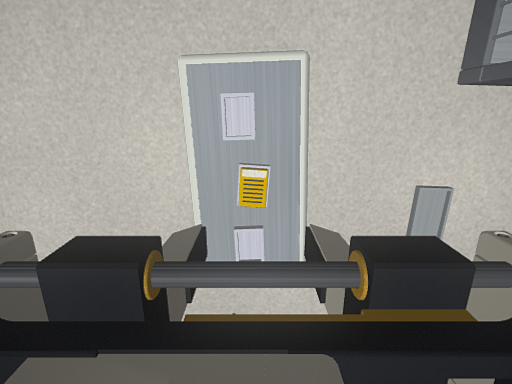

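The wrist view shows the block at (254,186), 3–4° off the image axis and sitting in the middle mould, with empty moulds at (238,116) and (249,243). I'll measure its yaw and position, then drop for a closer look.

```bash
cat > blk.py <<'E'
from h import *
def fit(im,c,z):
    # whole cassette: yellow plus white label, brighter than the mould inside the yellow blob's surroundings
    h=cv2.cvtColor(im,cv2.COLOR_RGB2HSV)
    m=cv2.inRange(h,np.array((15,90,80)),np.array((34,255,255)))
    cs,_=cv2.findContours(m,cv2.RETR_EXTERNAL,cv2.CHAIN_APPROX_NONE)
    cs=[b for b in cs if cv2.contourArea(b)>300 and cen(b)[1]<250 ]
    b=min(cs,key=lambda b:abs(cen(b)[0]-254)+abs(cen(b)[1]-200))
    P=plane(c,b[:,0,:],z)[:,:2]
    r=cv2.minAreaRect(P.astype(np.float32)*1000);return b,P,r
E
python3 - <<'E'
from blk import *
c=cam("wrist");im=cv2.imread("pics/w1.png")[:,:,::-1].copy()
b,P,r=fit(im,c,.0675);print(r,cv2.boundingRect(b))
print("cassette corners",plane(c,[(241,165),(271,168),(267,208),(238,206)],.0675))
print("mould rows", plane(c,[(237.5,116),(249,243)],.056))
E
python3 -m pendant '[0,0,0.025,0,0,0.0,0.06, 0,0,0.025,0,0,0,0.06, 0,0,0.015,0,0,0,0.06, 0,0,0,0,0,0,0.06]'
python3 - <<'E'
from blk import *
o=observe();print(o["position"],o["force"]);c=cam("wrist",o)
im=get_image("wrist");a=cv2.resize(im[120:300,170:340],None,fx=3.3,fy=3.3,interpolation=cv2.INTER_CUBIC);cv2.imwrite("pics/w2.png",a[:,:,::-1])
cv2.imwrite("pics/w2full.png",im[:,:,::-1])
b,P,r=fit(im,c,.0675);print(r,cv2.boundingRect(b))
E
```

```text
((535.5256958007812, 315.8243408203125), (40.466217041015625, 27.44110107421875), 4.407407283782959) (239, 168, 29, 40)
cassette corners [[0.5567 0.3305 0.0675]
 [0.558  0.3007 0.0675]
 [0.516  0.2981 0.0675]
 [0.5139 0.328  0.0675]]
mould rows [[0.6022 0.3404 0.056 ]
 [0.4683 0.3105 0.056 ]]
clock: 3.08
position: [0.5348, 0.312, 0.1318]
ee_rot: [3.133, 0.225, -0.003]
force: [0.2, -0.2, -0.4]
width: 0.653
gripper_force: 0.0
[0.5348 0.312  0.1318] [ 0.1758 -0.2295 -0.375 ]
((535.761962890625, 316.1177673339844), (40.82868194580078, 27.438508987426758), 4.098194122314453) (233, 183, 38, 51)
```

View pics/w2.png

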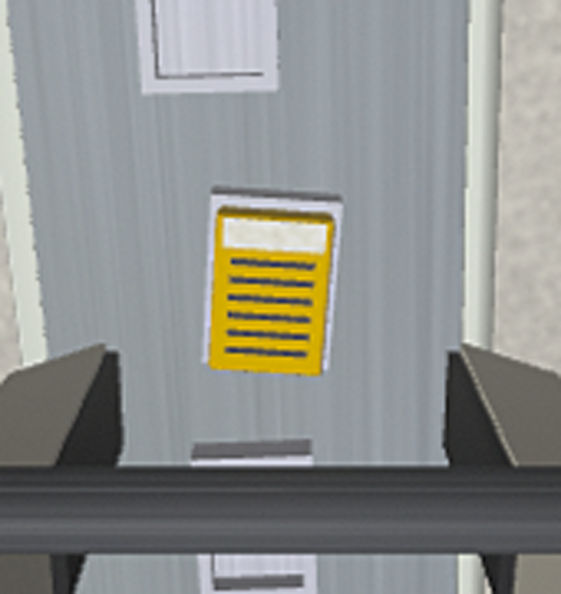

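Crop w2 shows the cassette at crop (270,290), with mould rim visible all round. The fit gives 40.8 x 27.4 mm at z 0.0675, which matches the given size. The block is at (0.535, 0.316), yaw 4.1°. I'll align and descend, feeling for the rim.

```bash
python3 -m pendant '[0.0005,-0.004,0,0,0,0.072,0.05, 0,0,0.025,0,0,0,0.045, 0,0,0.025,0,0,0,0.042, 0,0,0.006,0,0,0,0.042, 0,0,0,0,0,0,0.042]' 10; python3 -m pendant '[0,0,0.002,0,0,0,0.042, 0,0,0,0,0,0,0.042]';python3 -m pendant '[0,0,0.001,0,0,0,0.042, 0,0,0,0,0,0,0.042]';python3 -m pendant '[0,0,0.001,0,0,0,0.042, 0,0,0,0,0,0,0.042]'
```

```text
clock: 3.75
position: [0.5356, 0.317, 0.0775]
ee_rot: [-3.139, -0.111, -0.001]
force: [0.3, -0.3, 0.4]
width: 0.455
gripper_force: 0.0
clock: 4.0
position: [0.5356, 0.3168, 0.0754]
ee_rot: [-3.139, -0.111, -0.002]
force: [0.6, 0.4, -0.2]
width: 0.457
gripper_force: 0.0
clock: 4.25
position: [0.5353, 0.3166, 0.0738]
ee_rot: [3.14, 0.111, 0.0]
force: [0.2, -0.3, 0.2]
width: 0.456
gripper_force: 0.0
clock: 4.5
position: [0.5351, 0.3165, 0.0726]
ee_rot: [3.139, 0.111, -0.0]
force: [0.2, 0.5, -0.2]
width: 0.454
gripper_force: 0.0
```

```bash
python3 -m pendant '[0,0,0.0005,0,0,0,0.03, 0,0,0,0,0,0,0.02, 0,0,0,0,0,0,0.02, 0,0,0,0,0,0,0.02]' 12
```

```text
clock: 5.0
position: [0.5352, 0.3166, 0.0722]
ee_rot: [3.14, 0.111, -0.0]
force: [-0.5, 0.1, -0.8]
width: 0.303
gripper_force: 12.0
```

```bash
python3 -m pendant '[0,0,-0.012,0,0,0,0.02, 0,0,-0.03,0,0,0,0.02, 0,0,-0.058,0,0,0,0.02, -0.015,0.046,0,0,0,0,0.02, -0.015,0.046,0,0,0,0,0.02, -0.015,0.046,0,0,0,0,0.02, -0.015,0.046,0,0,0,0,0.02, -0.015,0.046,0,0,0,0,0.02, 0,0,0,0,0,-0.037,0.02, 0,0,0,0,0,0,0.02]'
python3 - <<'E'
from h import *
o=observe();im=get_image("wrist");cv2.imwrite("pics/w3.png",im[:,:,::-1]);np.save("w3.npy",np.r_[o["position"],o["ee_rot"]]);print(o["position"],o["ee_rot"])
E
```

```text
clock: 6.25
position: [0.4771, 0.0825, 0.1731]
ee_rot: [-3.136, -0.169, -0.002]
force: [-0.8, 0.5, 0.3]
width: 0.302
gripper_force: 12.0
[0.4771 0.0825 0.1731] [-3.1365 -0.1693 -0.0024]
```

View pics/w3.png

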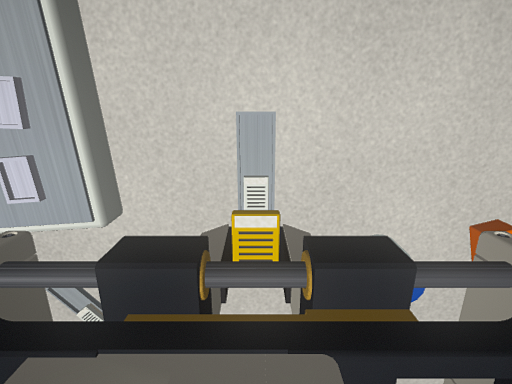

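The wrist view shows the block held at (256,236). The tray's free end is at rows 112–176, columns 237–275, and the last lying block starts at row 177.

```bash
python3 - <<'E'
from h import *
v=np.load("w3.npy");o={"position":v[:3],"ee_rot":v[3:]};c=cam("wrist",o)
im=cv2.imread("pics/w3.png");g=cv2.GaussianBlur(cv2.cvtColor(im,cv2.COLOR_BGR2GRAY),(3,3),0).astype(int)
for r in(120,140,160,172): 
    d=np.diff(g[r,225:290]); i=np.argsort(-abs(d))[:6]; print(r,sorted((int(k)+225,int(d[k])) for k in i))
d=np.diff(g[100:215,256]);i=np.argsort(-abs(d))[:8];print(sorted((int(k)+100,int(d[k])) for k in i))
print("end corners",plane(c,[(236.5,112),(275.5,112)],.01))
print("lying block front top",plane(c,[(243.5,177),(268,177)],.0185))
q=plane(c,[(232.5,212.5),(279.5,212.5)],v[2]-.0722+.0675)
Rm=R.from_rotvec(v[3:]).as_matrix();print("held front in tool",(q-v[:3])@Rm)
E
```

```text
120 [(234, -9), (235, -14), (237, -12), (239, 12), (274, 10), (275, 15)]
140 [(235, -14), (236, -15), (237, -11), (273, 8), (274, 15), (275, 14)]
160 [(235, -10), (236, -17), (237, -12), (273, 11), (274, 16), (275, 10)]
172 [(236, -11), (237, -10), (238, -12), (240, 12), (273, 11), (274, 12)]
[(187, 51), (191, 52), (193, -62), (195, 63), (197, -53), (199, 53), (201, -60), (209, -59)]
end corners [[0.5487 0.1108 0.01  ]
 [0.5531 0.0702 0.01  ]]
lying block front top [[0.4819 0.0967 0.0185]
 [0.4848 0.0702 0.0185]]
held front in tool [[ 0.0204 -0.0137  0.0047]
 [ 0.0203  0.0129  0.0047]]
```

```bash
python3 -m pendant '[0.0385,0,0.02,0,0,0,0.02, 0,0,0.05,0,0,0,0.02, 0,0,0.05,0,0,0,0.02, 0,0,0.02,0,0,0,0.02, 0,0,0.007,0,0,0,0.02, 0,0,0,0,0,0,0.02]'; python3 -m pendant '[0,0,0.001,0,0,0,0.02, 0,0,0,0,0,0,0.02]';python3 -m pendant '[0,0,0.001,0,0,0,0.02, 0,0,0,0,0,0,0.02]'
```

```text
clock: 7.05
position: [0.5153, 0.0871, 0.0255]
ee_rot: [-3.137, -0.171, -0.0]
force: [-0.2, -0.4, -0.0]
width: 0.3
gripper_force: 12.0
clock: 7.3
position: [0.5156, 0.0861, 0.0251]
ee_rot: [-3.137, -0.169, -0.003]
force: [-0.4, -0.4, -0.2]
width: 0.305
gripper_force: 12.0
clock: 7.55
position: [0.515, 0.0859, 0.0234]
ee_rot: [3.137, 0.169, 0.0]
force: [0.5, 0.1, -0.4]
width: 0.305
gripper_force: 12.0
```

```bash
python3 -m pendant '[0,0,0.001,0,0,0,0.02, 0,0,0,0,0,0,0.02]';python3 -m pendant '[0,0,0.0007,0,0,0,0.02, 0,0,0,0,0,0,0.02]'
```

```text
clock: 7.8
position: [0.5149, 0.0859, 0.0221]
ee_rot: [3.137, 0.169, -0.0]
force: [0.0, -0.9, -0.2]
width: 0.302
gripper_force: 12.0
clock: 8.05
position: [0.5149, 0.086, 0.022]
ee_rot: [3.137, 0.169, 0.0]
force: [-1.6, -1.0, 8.7]
width: 0.31
gripper_force: 12.0
```

```bash
python3 -m pendant '[0,0,-0.0006,0,0,0,0.032, 0,0,0,0,0,0,0.036, 0,0,0,0,0,0,0.044, 0,0,-0.01,0,0,0,0.05, 0,0,-0.05,0,0,0,0.05, -0.03,0,-0.06,0,0,0,0.05, 0,0,0,0,0,0,0.05]' 
python3 - <<'E'
from h import *
o=observe();c=cam("wrist",o);im=get_image("wrist");cv2.imwrite("pics/w4.png",im[:,:,::-1])
for b in blobs(im,(15,120,80),(32,255,255),100):
    if cen(b)[1]<250:
        P=plane(c,b[:,0,:],.0185)[:,:2];print(cv2.minAreaRect(P.astype(np.float32)*1000))
a=cv2.resize(im[80:260,170:340],None,fx=2.5,fy=2.5,interpolation=cv2.INTER_CUBIC);cv2.imwrite("pics/w4c.png",a[:,:,::-1])
E
```

```text
clock: 8.93
position: [0.488, 0.0837, 0.1424]
ee_rot: [-3.137, -0.17, -0.01]
force: [0.7, 0.7, -0.5]
width: 0.542
gripper_force: 0.0
((515.2266235351562, 86.69405364990234), (39.26612091064453, 27.014301300048828), 5.410518169403076)
```

View pics/w4c.png

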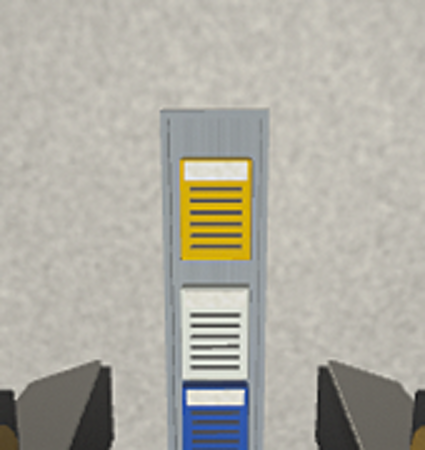

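Crop w4c shows the yellow block lying flat and centred in the free place at crop (216,208), with clear gaps on all sides. Next is the knob.

```bash
python3 -m pendant '[0,0,-0.053,0,0,0,0.05, 0,0,-0.053,0,0,0,0.05, 0,0,-0.053,0,0,0,0.05, 0.035,0.037,0,0,0,0,0.05, 0.035,0.037,0,0,0,0,0.05, 0.035,0.037,0,0,0,0,0.05, 0.034,0.037,0,0,0,0,0.05, 0,0,0,0,0,-0.143,0.05, 0,0,0,0,0,0,0.05]' 
python3 - <<'E'
from h import *
o=observe();c=cam("wrist",o);im=get_image("wrist");cv2.imwrite("pics/w5.png",im[:,:,::-1]);np.save("w5.npy",np.r_[o["position"],o["ee_rot"]]);print(o["position"],o["ee_rot"])
E
```

```text
clock: 10.1
position: [0.6412, -0.0495, 0.2953]
ee_rot: [-3.116, -0.391, 0.004]
force: [0.3, 0.0, 0.1]
width: 0.542
gripper_force: 0.0
[ 0.6412 -0.0495  0.2953] [-3.1162 -0.3909  0.004 ]
```

View pics/w5.png

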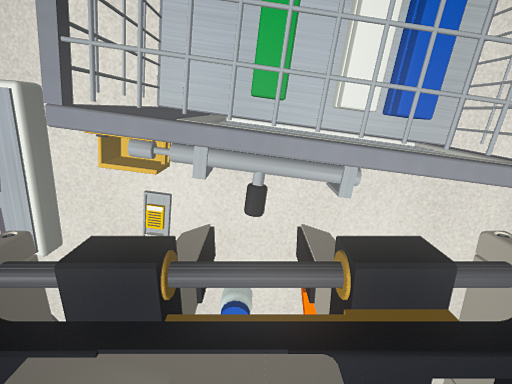

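The wrist view shows the brass keeper at (125,155), the bolt rod running (141,147)–(357,177), and the black knob at (256,200). The rod slopes about 8° in the image, so my gate yaw was too large: I had mixed the top and bottom frame edges. I'll recompute it from this view.

```bash
python3 - <<'E'
from h import *
v=np.load("w5.npy");o={"position":v[:3],"ee_rot":v[3:]};c=cam("wrist",o)
P=plane(c,[(141,147),(180,154),(330,175)],.203);print("rod",P)
for a,b in((0,2),(1,2)):
    d=P[a]-P[b];print("yaw",np.degrees(np.arctan2(-d[0],d[1])))
F=plane(c,[(60,125),(512,183)],.25);d=F[0]-F[1];print(F,"cage yaw",np.degrees(np.arctan2(-d[0],d[1])))
im=cv2.imread("pics/w5.png");g=cv2.cvtColor(im,cv2.COLOR_BGR2HSV)
sub=g[165:225,235:280];m=cv2.inRange(sub,(0,0,0),(180,255,70));cs,_=cv2.findContours(m,0,1)
b=max(cs,key=cv2.contourArea);print(cen(b)+[235,165],cv2.minAreaRect(b),cv2.boundingRect(b))
k=plane(c,[cen(b)+[235,165]],.208);print("knob wrist",k,"top/scene tri .642 -.0481 .2045")
print("tri wrist+scene",tri(c,cen(b)+[235,165],cam("scene"),(187.2,188.4)),"wrist+top",tri(c,cen(b)+[235,165],cam("top"),(265.6,137.4)))
E
```

```text
rod [[ 0.6622  0.0555  0.203 ]
 [ 0.6645  0.0229  0.203 ]
 [ 0.6784 -0.1054  0.203 ]]
yaw 5.739650611265846
yaw 6.1974315772098585
[[ 0.6739  0.0922  0.25  ]
 [ 0.7115 -0.215   0.25  ]] cage yaw 6.96694355441489
[254.8975 199.9355] ((20.128049850463867, 34.847564697265625), (19.435951232910156, 31.47298812866211), 6.34019136428833) (10, 19, 22, 32)
knob wrist [[ 0.6422 -0.0479  0.208 ]] top/scene tri .642 -.0481 .2045
tri wrist+scene (array([ 0.6417, -0.0481,  0.205 ]), [np.float64(0.0004944418736150057), np.float64(0.0004944418736149183)]) wrist+top (array([ 0.6415, -0.048 ,  0.2057]), [np.float64(4.002435046219876e-05), np.float64(4.002435046220423e-05)])
```

Knob at (0.642, -0.048, 0.204), and all the views agree to within 2 mm. Gate yaw is about 6.3°. I'll align, descend and pinch.

```bash
python3 -m pendant '[-0.001,-0.0013,0,0,0,0.14,0.05, 0,0,0,0,0,0,0.05, 0,0,0.04,0,0,0,0.05, 0,0,0.04,0,0,0,0.05, 0,0,0.02,0,0,0,0.05, 0,0,0,0,0,0,0.05]' 25; python3 -m pendant '[0,0,0,0,0,0,0.03, 0,0,0,0,0,0,0.01, 0,0,0,0,0,0,0.01, 0,0,0,0,0,0,0.01]' 25
```

```text
clock: 10.9
position: [0.6388, -0.048, 0.1955]
ee_rot: [-3.136, -0.177, 0.005]
force: [-0.3, 0.3, 0.6]
width: 0.545
gripper_force: 0.0
clock: 11.4
position: [0.6403, -0.0483, 0.1976]
ee_rot: [3.136, 0.174, 0.002]
force: [-0.4, -0.8, 2.6]
width: 0.188
gripper_force: 25.0
```

```bash
python3 -m pendant '[0,0,-0.003,0,0,0,0.01, 0,0,-0.003,0,0,0,0.01, 0,0,-0.003,0,0,0,0.01, 0,0,-0.001,0,0,0,0.01, 0,0,0,0,0,0,0.01]'; python3 -m pendant '[0,0.003,0,0,0,0,0.01, 0,0.003,0,0,0,0,0.01, 0,0,0,0,0,0,0.01]'
```

```text
clock: 12.02
position: [0.64, -0.0483, 0.2071]
ee_rot: [3.137, 0.174, 0.0]
force: [1.6, -1.4, -2.9]
width: 0.189
gripper_force: 25.0
clock: 12.4
position: [0.6407, -0.0545, 0.2069]
ee_rot: [3.137, 0.173, -0.0]
force: [1.3, 0.3, -2.7]
width: 0.187
gripper_force: 25.0
```

```bash
python3 -m pendant '[0,0.005,0,0,0,0,0.01, 0,0.005,0,0,0,0,0.01, 0,0.005,0,0,0,0,0.01, 0,0,0,0,0,0,0.01]'; python3 -m pendant '[0,0.005,0,0,0,0,0.01, 0,0.005,0,0,0,0,0.01, 0,0.005,0,0,0,0,0.01, 0,0.005,0,0,0,0,0.01, 0,0,0,0,0,0,0.01]'
```

```text
clock: 12.9
position: [0.6425, -0.0704, 0.207]
ee_rot: [3.136, 0.172, 0.0]
force: [1.2, -1.5, -3.4]
width: 0.184
gripper_force: 25.0
clock: 13.52
position: [0.6447, -0.0901, 0.2071]
ee_rot: [3.136, 0.172, 0.001]
force: [2.3, -0.9, -3.1]
width: 0.189
gripper_force: 25.0
```

The bolt is drawn about 42 mm with low forces, so I'll swing the gate while turning with it.

```bash
python3 -m pendant '[-0.0065,0.0018,0,0,0,-0.0345,0.01, -0.0065,0.0018,0,0,0,-0.0345,0.01, -0.0065,0.0018,0,0,0,-0.0345,0.01, 0,0,0,0,0,0,0.01]' 30; python3 -m pendant '[-0.0065,0.0018,0,0,0,-0.0345,0.01, -0.0065,0.0018,0,0,0,-0.0345,0.01, -0.0065,0.0018,0,0,0,-0.0345,0.01, 0,0,0,0,0,0,0.01]' 
python3 - <<'E'
from h import *
o=observe();print(o["joints"],o["ft_torque"])
im=get_image("wrist");cv2.imwrite("pics/w6.png",im[:,:,::-1])
E
```

```text
clock: 14.02
position: [0.6253, -0.0975, 0.2071]
ee_rot: [3.123, 0.336, -0.001]
force: [3.4, 0.2, -4.2]
width: 0.184
gripper_force: 30.0
clock: 14.52
position: [0.6079, -0.1075, 0.207]
ee_rot: [3.102, 0.497, -0.001]
force: [3.5, 0.1, -3.3]
width: 0.189
gripper_force: 30.0
[ 0.3654  0.4847 -0.4062  1.6053  0.2087  1.0951 -1.3481] [-0.0016 -0.7031  0.0943]
```

View pics/w6.png

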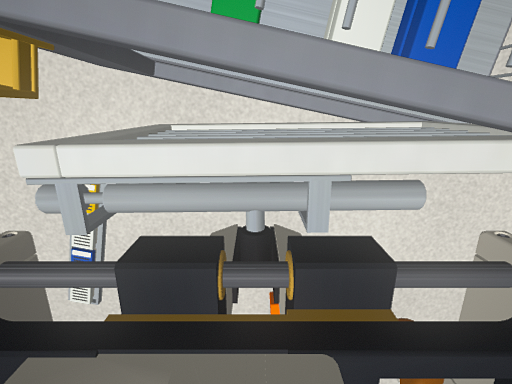

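The gate is swinging with the tool: its free edge is at (16,150), clear of the brass keeper at (18,65). Now the remaining swing.

```bash
python3 -m pendant '[-0.0065,0.0018,0,0,0,-0.0345,0.01, -0.0065,0.0018,0,0,0,-0.0345,0.01, -0.0065,0.0018,0,0,0,-0.0345,0.01, -0.006,0.0017,0,0,0,-0.032,0.01, 0,0,0,0,0,0,0.01, 0,0,0,0,0,0,0.01]' 
python3 - <<'E'
from h import *
o=observe();c=cam("wrist",o);print(o["ft_torque"],o["force"],o["joints"])
im=get_image("wrist");cv2.imwrite("pics/w7.png",im[:,:,::-1])
t=get_image("top");a=np.hstack([cv2.resize(t[20:200,190:390],(500,450),interpolation=cv2.INTER_CUBIC),cv2.resize(im,(300,450)[:1]+(225,),interpolation=cv2.INTER_AREA) if 0 else np.zeros((450,1,3),np.uint8)])
cv2.imwrite("pics/t7.png",a[:,:,::-1])
E
```

```text
clock: 15.32
position: [0.5875, -0.1227, 0.2071]
ee_rot: [-3.061, -0.705, -0.001]
force: [4.4, 0.9, -3.6]
width: 0.186
gripper_force: 30.0
[ 0.0457 -0.6501 -0.015 ] [ 4.4022  0.8608 -3.5859] [ 0.4245  0.4624 -0.4404  1.6478  0.2171  1.0798 -1.1963]
```

View pics/w7.png

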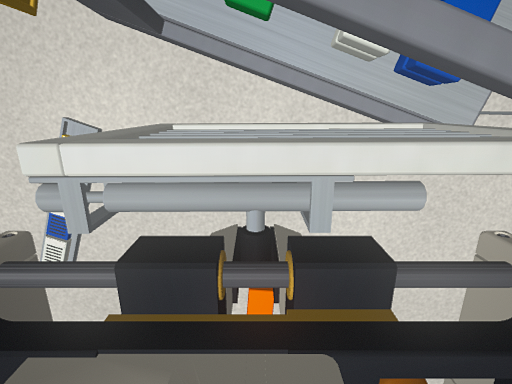

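The gate is parallel to the tool at about 0.34 rad and the bolt still sits drawn in its staples (stem at column 256, staple at 322, unchanged). I'll do one numeric check of the edge distance before handing in.

```bash
python3 - <<'E'
from h import *
o=observe();c=cam("wrist",o)
e=plane(c,[(19,175),(300,175)],.232)  # top front edge of gate, lower visible line may be bottom of top bar -> also upper
e2=plane(c,[(19,145),(300,143)],.232)
k=np.array([.642,-.048]);
for th in(.105,.115,.122):
    gy=np.array([-np.sin(th),np.cos(th)]);out=np.array([-np.cos(th),-np.sin(th)]);face=k-out*.047
    print(th,"edge out",(e[0,:2]-face)@out,(e2[0,:2]-face)@out,"edge along from hinge",(e2[0,:2]-(k-gy*.231))@gy)
d=e2[0]-e2[1];print("gate yaw now",np.arctan2(-d[0],d[1]))
v=np.load("w5.npy");c5=cam("wrist",{"position":v[:3],"ee_rot":v[3:]})
im=cv2.imread("pics/top0.png")[:,:,::-1].copy();t=get_image("top")
for n,lo,hi in(("blue",(105,120,50),(130,255,255)),("orange",(3,180,120),(13,255,255)),("yel",(15,120,80),(32,255,255))):
    print(n,[[np.round(cen(b),1).tolist() for b in blobs(i,lo,hi,25) if cen(b)[1]>150] for i in(im,t)])
E
```

```text
0.105 edge out 0.09840679818578744 0.08510299783053253 edge along from hinge 0.27889642579541046
0.115 edge out 0.09794066048847407 0.08462213642126083 edge along from hinge 0.2792750546219149
0.122 edge out 0.09761133036230973 0.08428329206004609 edge along from hinge 0.27953722469212816
gate yaw now 0.45938602447374854
blue [[[164.6, 279.6], [273.6, 230.1], [223.4, 224.9]], [[164.6, 279.6], [273.6, 230.1], [223.4, 224.9]]]
orange [[[318.1, 226.6]], []]
yel [[[379.5, 221.3], [143.1, 184.8]], [[379.5, 219.3], [220.6, 194.7]]]
```

```bash
python3 - <<'E'
from h import *
i0=cv2.imread("pics/scene0.png")[:,:,::-1].copy();i1=get_image("scene");
for n,lo,hi in(("orange",(3,180,120),(13,255,255)),("amber",(5,120,50),(15,255,130))):
    print(n,[[np.round(cen(b),1).tolist()+[cv2.contourArea(b)] for b in blobs(i,lo,hi,25) if 180<cen(b)[0]<280 and 80<cen(b)[1]<200] for i in(i0,i1)])
cv2.imwrite("pics/s8.png",cv2.resize(i1[60:300,80:400],None,fx=2,fy=2)[:,:,::-1])
E
```

```text
orange [[[232.7, 153.5, 182.0]], [[232.8, 153.7, 198.5]]]
amber [[[232.7, 155.8, 340.5], [194.8, 108.7, 267.0]], [[232.7, 155.8, 342.5]]]
```

View pics/s8.png

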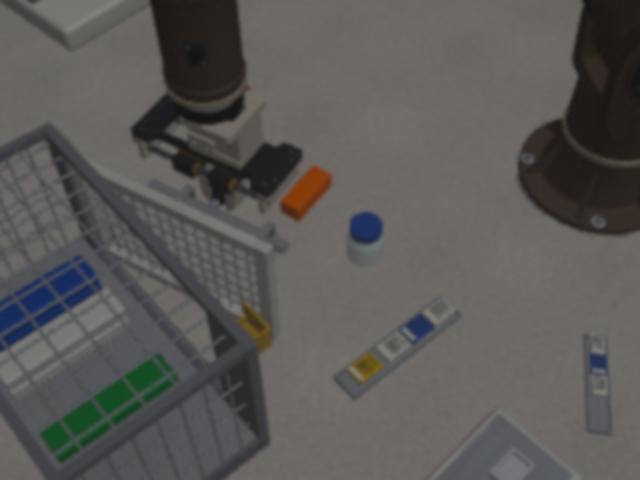

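The scene view shows the block in the tray at (366,365) and the gate open with the gripper on the knob. The jar and slide box haven't moved; the bottle is hidden behind the wrist in this view, but the top view still shows it in place.

```bash
python3 -c "
from cell import *
print(sign_off())"
```

```text
the job is handed in; nothing more can be done
None
```

The job is handed in at about 16 s: the block lies wax side down in the tray, the bolt was lifted over the lip and drawn about 42 mm, and the gate is held with its edge about 10 cm out; the jar and slide box didn't move, and the bottle, partly hidden by the arm at the end, appeared to be in place.

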